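# Hang the washed watch parts to dry

### The arm

A 6-joint arm with a two-finger parallel gripper is mounted at the origin on the work surface. World frame = base frame: x ahead of the robot, y to its left, z up, the work surface at z = 0. Lengths are in mm, angles in rad, forces in N, time in s.
With the tool pointing down it reaches from about 350 to 875 mm from the base axis. Payload 4.2 kg.
Tool frame: the origin (TCP) lies midway between the tips of the shut fingers; the grasp point (between the pads) lies 19 mm behind it; z points along the fingers, y is the line along which they close (so a half turn about z gives the same grasp; the last joint's range is limited). The gripper opens to 85 mm and grips with 20 to 120 N. Pads are 22 mm wide; open, the fingers measure 114 mm over their backs; the gripper's body (76 mm by 85 mm) begins 54 mm behind the grasp point. The pads swing forward as they close: fully open they stand 13 mm farther back than shut.
Start: joints at [1.38, 0.385, 0.008, 0, -1.194, -0.259], TCP at [271.707, 562.827, 205.412] pointing down, gripper open.
Joint ranges: [-3.14, 3.14], [-1.21, 2.06], [-1.07, 1.41], [-3.16, 2.05], [-2.99, -0.16], [-3.1, 3.1]. Speed limits (rad/s): [2.79, 2.79, 3.14, 3.14, 3.14, 3.14].

### API

Orientations are given as a unit quaternion [x, y, z, w].
In Python, from bench import sensors, get_image, camera_params, job_done gives the robot as it stands.
- The arm moves only by the tool servo_tool, never from a script. Its argument "motion" is a list of rows, each an object with "travel": the shift along the tool's x, y, z as a fraction of full scale, a list of three; "rot": the turn, a rotation vector about the tool's x, y, z as a fraction of full scale, a list of three; "hand": the opening, from 0 (shut) to 1 (fully open). In form: [{"travel": [x, y, z], "rot": [wx, wy, wz], "hand": hand}, ...]. A call has 1 to 10 rows; each row shifts and turns the commanded pose from where the row before left it, along the tool's axes as they then stand; what a row does not reach is not made up. Full scale, the value 1, is 25 cm for a shift and 360 degrees for a turn. A row lasts 1/12 s, in which the tool goes at most 41.7 mm and 7.16 degrees, less where a joint would pass 70% of its speed; a pose out of reach is approached as far as the arm can. A call with a number of a shift or a turn outside -1 to 1 is refused whole. A call with a gripper value outside its range is refused whole. The fingers move at their own pace and stop on an object; the grip force is fixed at half the most. Time passes only in rows, so rows that do not move let the fingers close. It gives the time, the measured TCP pose, the force, the opening and the grip force at its end, in the units of the state.
- sensors.read_state(): the state, without advancing time (a new reading comes with each control period).
- get_image(name): name is "scene" or "top" or "wrist"; returns (picture, depth): 400x640x3 uint8, red, green, blue; 400x640 float32, mm along the optical axis (not along the pixel's ray), 0 where there is no reading.
- camera_params(name): a dict with "camera_matrix" (3x3 intrinsics, pixels), "R" (3x3) and "t" (3): a world point X has camera coordinates R X + t; the wrist camera has in their place "mount" (4x4, takes a point from camera to tool coordinates, whose origin is the TCP and whose axes are the flange's). Camera axes: x right, y down, z forward; pixel columns grow to the right and rows downward; lengths in mm; the calibration is good to about 2 mm. A picture is of the moment at which its call begins: read the wrist's pose just before it. camera_params takes no time and is no camera call.
- job_done(): hands the job in; it is judged then, once.
The state is a dict: "clock": time; "joints": joint angles; "joint_vel": joint speeds; "joint_efforts": joint torques, N m; "position": TCP position; "ee_rot": TCP orientation; "contact_force": force on the tool from outside, world axes, zero at the start; "wrist_torque": the same for the moment, N m; "gripper_width": finger opening in mm; "grasp_force": force on a finger pad.
Only numpy, scipy, OpenCV 4.12 (cv2) and the standard library are available. Lean on these libraries where they do the work, as an engineer would, in place of code of your own. Each camera call takes 0.05 s, during which the arm holds its last target. There are 200 camera calls.

### The job

Take the S-hook with the red tab out of its wooden stand, hang it gently over the drying rod so that it drops fully into the rod's one narrow brass neck, and let go. Then hang the basket of watch parts by its bail in the hook's lower curl, keeping the basket upright, and leave it hanging still. Do not force anything, and leave the other things on the bench where they are.

Things in the scene. Friction and masses are not known exactly. Their poses are not given: they have to be found in the camera images.
- rail: Fixed drying stand: white drip tray 110 (x) by 310 (y) by 12 mm high, two dark posts 24 by 14 mm at y = -135 and +135 mm carrying a level rod along y (see rod_mid). Post clamps, 30 mm wide, and their screws rise to 260 mm. Origin: centre of the tray's underside on the table; +x points away from the robot, z up. A hook hung on it bears under 25 N, so push gently.
- rod_mid (a point): On the rod's axis midway between the posts, 235 mm above the rail's origin. The rod is steel, 18 mm thick, except one brass-coloured neck 10 mm thick, 9 mm wide at its bottom, 16 at its mouth (sloping flanks). The rod was clamped anywhere: the neck's centre lies unmeasured between -30 and +30 mm along the rail's y from here. See or feel for it: a hook slid along the rod drops 4 mm there.
- hook: S-hook of round 6 mm steel wire in its own xz plane, about 65 g. Origin: highest point inside the upper curl, which sits on the rod (240 mm above the rail's origin in the neck, 244 on the plain rod). Upper curl: inner radius 16 mm, open downward, free end at x +21, z -22 (the rod enters below it, from the +x side). Wire runs from (x -17, z -26) straight to (x +15, z -95). Starts upright in the stand, leaning up to 0.15 rad; draw it up 50 mm.
- tab (a point): Centre of the hook's red finger tab, 22 mm above the hook's origin; the tab is 24 (x) by 10 (y) by 36 mm (z = +4 to +40 mm in the hook's frame) and is pinched across y.
- curl (a point): Where the middle of the basket's bail bar finally rests in the hook's lower curl, 104 mm below the hook's origin. The lower curl: inner radius 12 mm, centre x 0, z -95 mm in the hook's frame, open upward; its free end is at x -19, z -80, so it is entered from above on the hook's -x side. Lowest point of the hook z -113. The basket bears on the hook with under 25 N: lower it gently.
- stand: Fixed dark wooden stand, 75 (x) by 70 (y) by 55 mm high, with a slot 8.5 mm wide along its x, 45 mm deep, in which the hook's lower part stands. Origin: centre of its underside.
- basket: Round metal basket, 86 mm wide, 38 mm high, 0.13 to 0.22 kg, standing on the table, watch parts inside. Origin: centre of its underside; z up. An arm at its -x side carries the blue grip; a rigid wire bail arches over it in its yz plane. Hung up, its underside is about 32 mm above the table.
- bail (a point): Centre of the bar on top of the basket's bail, 104 mm above the basket's underside: 6 mm wire, level along y for 24 mm, then sloping down to y +-37 mm at 80 mm height, then legs to the rim at y +-41 mm.
- grip (a point): Point on the axis of the basket's blue upright grip, 15 mm below its top: at x -90 mm, 70 mm above the basket's underside. The grip is 22 (x) by 10 (y) mm, from 31 to 85 mm above the underside, and is pinched across y.
- loupe: Bystander: black eye loupe, 44 mm wide, 42 tall (mm), loose on the bench. Origin: centre of its underside.
- tin: Bystander: flat blue tin, 72 mm wide, 22 tall (mm), loose on the bench. Origin: centre of its underside.
- dispenser: Bystander: pink jar with steel cap, 60 mm wide, 110 tall (mm), loose on the bench. Origin: centre of its underside.
- blower: Bystander: orange-brown rubber blower, 56 mm wide, 95 tall (mm), loose on the bench. Origin: centre of its underside.
- dome: Bystander: glass dome with knob, 104 mm wide, 78 tall (mm), loose on the bench. Origin: centre of its underside.
- holder: Bystander: grey movement holder with a brass movement on it, 60 mm wide, 19 tall (mm), loose on the bench. Origin: centre of its underside.

How it is judged:
By the outcome, as a careful person would: the job done as asked, in the order asked, and still so for the second after the job is handed in, with the robot touching nothing.
It also fails if it takes over 72 s, if anything falls off the work surface, if the arm or the gripper's body presses on something with over 40 N, if the wrist force passes 120 N, or if a joint passes its speed limit or range.

## Working session

There is one attempt and no reset: what is moved stays moved. The work goes in short steps, Python scripts to look and compute and a tool call to move; the robot and the scene stay as the last step left them, time stands still between calls to the robot, and variables do not carry over. Pictures are saved under pics/ and viewed, at most 10 in all, crops included, and the job is handed in when it is done.

Besides the shell and the picture viewer there is one more tool, called after ">>>" in YAML: its name, and indented under it one key for each argument. servo_tool: Moves the arm, as the interface text tells. Its arguments: {"type":"object","properties":{"motion":{"type":"array"}},"required":["motion"]}

```bash
ls; mkdir -p pics
cat > h.py <<'E'
import numpy as np, cv2
from bench import sensors,get_image,camera_params
from scipy.spatial.transform import Rotation as Ro
def cloud(name):
    st=sensors.read_state(); im,d=get_image(name); p=camera_params(name)
    K=np.array(p["camera_matrix"]); v,u=np.mgrid[0:400,0:640]
    c=np.stack([(u-K[0,2])/K[0,0]*d,(v-K[1,2])/K[1,1]*d,d],-1)
    if name=="wrist":
        M=np.array(p["mount"]); c=c@M[:3,:3].T+M[:3,3]
        W=c@Ro.from_quat(st["ee_rot"]).as_matrix().T+np.array(st["position"])
    else: W=(c-np.array(p["t"]))@np.array(p["R"])
    W[d<=0]=np.nan
    return im,d,W
E
python3 - <<'E'
from h import *
for n in ("scene","top"):
    im,d,W=cloud(n); np.savez(f"{n}.npz",im=im,d=d,W=W); cv2.imwrite(f"pics/{n}.png",im[...,::-1])
print(sensors.read_state()); print(camera_params("wrist"));print(camera_params("top"));print(camera_params("scene"))
E
```

```text
pics
{'clock': 0.1, 'joints': array([ 1.37960306e+00,  3.85460305e-01,  6.74861477e-03, -4.62449247e-04,
       -1.19402868e+00, -2.58606018e-01]), 'joint_vel': array([-0.00114297, -0.00295739,  0.00264671,  0.00176352,  0.00077245,
        0.00090059]), 'joint_efforts': array([-7.94247262e-04, -3.93323350e+01,  1.88928866e+01,  4.19797674e+00,
       -2.61948509e-03,  5.87271671e-06]), 'position': array([271.46344606, 562.30986347, 204.43322296]), 'ee_rot': array([ 9.74796987e-01, -2.23091556e-01, -1.82044197e-04,  9.78713716e-04]), 'contact_force': array([ 0.15339112, -0.48446482,  0.41213861]), 'wrist_torque': array([ 0.00220991,  0.02618595, -0.00491204]), 'grasp_force': 0.0, 'gripper_width': 85.32826859969073}
{'camera_matrix': array([[291.39236369,   0.        , 324.08943337],
       [  0.        , 291.39236369, 201.39388751],
       [  0.        ,   0.        ,   1.        ]]), 'mount': array([[-3.59695358e-04, -9.56850406e-01, -2.90580749e-01,
         7.43547301e+01],
       [ 9.99999747e-01, -1.65726747e-04, -6.92129683e-04,
        -6.71203906e-01],
       [ 6.14107566e-04
[... 214 characters left out ...]
9],
       [  0.        , 451.22307426, 199.40449943],
       [  0.        ,   0.        ,   1.        ]]), 'R': array([[-0.00641441, -0.99994967, -0.00771493],
       [-0.99802998,  0.00688323, -0.06236014],
       [ 0.0624101 ,  0.00729973, -0.99802389]]), 't': array([   2.27581495,  589.79089165, 1041.49694622])}
{'camera_matrix': array([[469.16686445,   0.        , 317.63184907],
       [  0.        , 469.16686445, 204.13344997],
       [  0.        ,   0.        ,   1.        ]]), 'R': array([[-0.74356643,  0.66857986,  0.0104848 ],
       [ 0.52091871,  0.58903246, -0.61780617],
       [-0.41922865, -0.4539182 , -0.78626052]]), 't': array([ 420.2801388 , -185.29585253, 1379.60646672])}
```

View pics/scene.png

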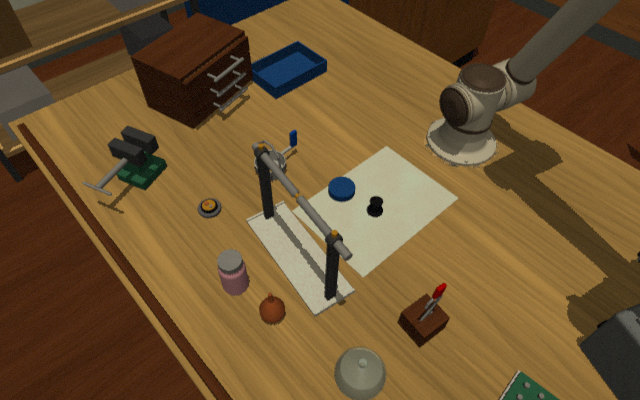

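View pics/top.png

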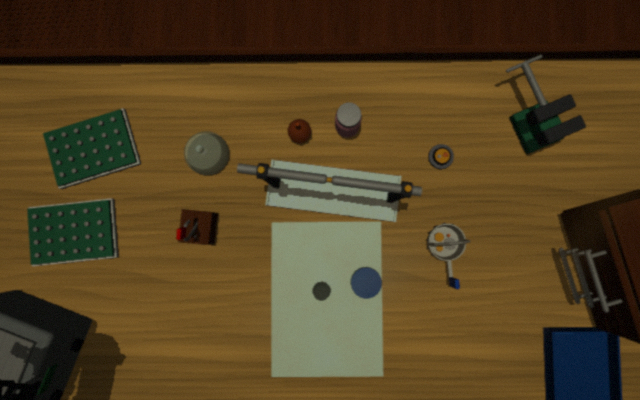

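The scene picture shows the rail with its neck near pixel (300,198), the hook in its stand at (425,315) with the tab at (439,290), and the basket behind the far post at (270,160) with its grip at (293,138). In the top picture the rod runs from (240,169) to (420,191) with the neck near (328,179). The stand is at (198,227), the tab at (181,233), the basket at (447,242) and the grip at (455,284).

Run:
```python
from h import *
np.set_printoptions(precision=1,suppress=True)
D={n:np.load(n+".npz") for n in("top","scene")}
hsv={n:cv2.cvtColor(D[n]["im"],cv2.COLOR_RGB2HSV) for n in D}
def pts(n,box,z0,z1,hs=None):
    u0,v0,u1,v1=box; m=np.zeros((400,640),bool); m[v0:v1,u0:u1]=1
    W=D[n]["W"]; m&=(W[...,2]>z0)&(W[...,2]<z1)
    if hs is not None: m&=hs(hsv[n])
    return W[m],np.argwhere(m)
red=lambda h:((h[...,0]<6)|(h[...,0]>174))&(h[...,1]>180)&(h[...,2]>90)
blue=lambda h:(abs(h[...,0].astype(int)-110)<12)&(h[...,1]>140)
brass=lambda h:(abs(h[...,0].astype(int)-18)<8)&(h[...,1]>110)
for n,bx in(("top",(230,150,430,210)),("scene",(255,150,355,260))):
    P,_=pts(n,bx,222,252)
    c=P.mean(0); u,s,vt=np.linalg.svd(P-c,full_matrices=False); t=(P-c)@vt[0]
    print(n,"rod",len(P),c,vt[0],np.percentile(t,[0,100]),np.percentile(P[:,2],[5,50,95]))
    B,ix=pts(n,bx,222,270,brass); 
    for b,i in zip(B,ix): print("  brass",b,i[::-1]) if n=="top" or 1 else 0
P,_=pts("top",(255,150,420,225),6,18); print("tray",cv2.minAreaRect(P[:,:2].astype(np.float32)),P[:,2].mean())
P,_=pts("top",(170,200,225,250),48,60); print("stand",cv2.minAreaRect(P[:,:2].astype(np.float32)),P[:,2].mean(),P.mean(0))
for n,bx in(("top",(165,215,200,250)),("scene",(425,275,455,305))):
    P,_=pts(n,bx,50,250,red); print(n,"tab",len(P),P.mean(0),P.min(0),P.max(0))
for n,bx in(("top",(440,270,470,295)),("scene",(280,125,305,155))):
    P,_=pts(n,bx,25,120,blue); print(n,"grip",len(P),P.mean(0),P.min(0),P.max(0))
for n,bx in(("top",(420,215,475,270)),("scene",(240,140,300,190))):
    P,_=pts(n,bx,84,112,lambda h:~blue(h)); print(n,"bail",len(P)); 
    if n=="top":print(P[::max(1,len(P)//12)])
P,_=pts("top",(420,215,475,262),5,60); print("basket",cv2.minEnclosingCircle(P[:,:2].astype(np.float32)))
a=[D["top"]["im"][150:220,230:430],D["top"]["im"][205:255,160:230],D["top"]["im"][215:295,415:475],D["scene"]["im"][270:350,390:460],D["scene"]["im"][140:260,250:355]]
c=np.zeros((600,800,3),np.uint8)
def put(im,x,y,s):
    im=cv2.resize(im,None,fx=s,fy=s,interpolation=cv2.INTER_CUBIC); c[y:y+im.shape[0],x:x+im.shape[1]]=im
put(a[0],0,0,4);put(a[1],0,285,4);put(a[2],285,285,3.9);put(a[3],530,285,3.8)
cv2.imwrite("pics/c1.png",c[...,::-1])
```

```text
top rod 1799 [612.7  -7.7 242.7] [-0.1 -1.  -0. ] [-173.4  171.6] [237.2 242.9 248. ]
  brass [644.5 124.3 243.4] [258 163]
  brass [644.5 122.4 243.4] [259 163]
  brass [644.7 120.9 241.5] [260 163]
  brass [644.9 119.2 240. ] [261 163]
  brass [645.5 117.9 236.1] [262 163]
  brass [645.4 116.  236.8] [263 163]
  brass [642.4 124.1 244.7] [258 164]
  brass [642.5 113.1 243.6] [264 164]
  brass [642.7 109.6 241.9] [266 164]
  brass [642.6 107.7 242.2] [267 164]
  brass [643.5 106.6 236.5] [268 164]
  brass [641.  163.4 243.4] [237 165]
  brass [642.  135.1 234.8] [253 165]
  brass [640.1 125.4 248.2] [257 165]
  brass [639.8 119.5 249.9] [260 165]
  brass [641.  106.1 240.3] [268 165]
  brass [638.1 123.4 248.8] [258 166]
  brass [638.1 121.5 249.2] [259 166]
  brass [637.  118.5 256.3] [260 166]
  brass [638.2 118.  248. ] [261 166]
  brass [638.3 116.2 247.3] [262 166]
  brass [638.3 114.4 247.2] [263 166]
  brass [635.  121.9 258. ] [258 167]
  brass [634.6 119.6 260.8] [259 167]
  brass [634.8 118.  259.4] [260 167]
  brass [634.8 116.2 259.3] [261 167]
  brass [634.9 114.5 258.5
[... 11092 characters left out ...]
 294.3 160.2] [522.8 301.8 166.8]
scene tab 57 [518.3 297.8 159.9] [504.2 292.7 136.7] [529.5 302.5 166.1]
top grip 36 [ 400.5 -281.3   84.1] [ 393.  -285.9   65. ] [ 408.3 -277.2   88. ]
scene grip 86 [ 403.4 -281.7   65.4] [ 391.5 -288.7   39.5] [ 412.6 -277.    86.6]
top bail 93
[[ 494.8 -305.    86.9]
 [ 493.2 -291.2  104.3]
 [ 492.5 -312.1   84.6]
 [ 491.3 -271.3  106.5]
 [ 491.  -287.5  102. ]
 [ 490.6 -305.8   91.1]
 [ 488.8 -246.9   92.5]
 [ 489.1 -259.5  102.5]
 [ 489.1 -273.5  106. ]
 [ 489.1 -288.1  107.4]
 [ 486.6 -245.2   90.7]
 [ 486.8 -258.    99.9]
 [ 487.  -271.4  105.7]
 [ 484.4 -247.2   90.8]]
scene bail 58
basket ((490.1736145019531, -284.160400390625), 72.47648620605469)
```

View pics/c1.png

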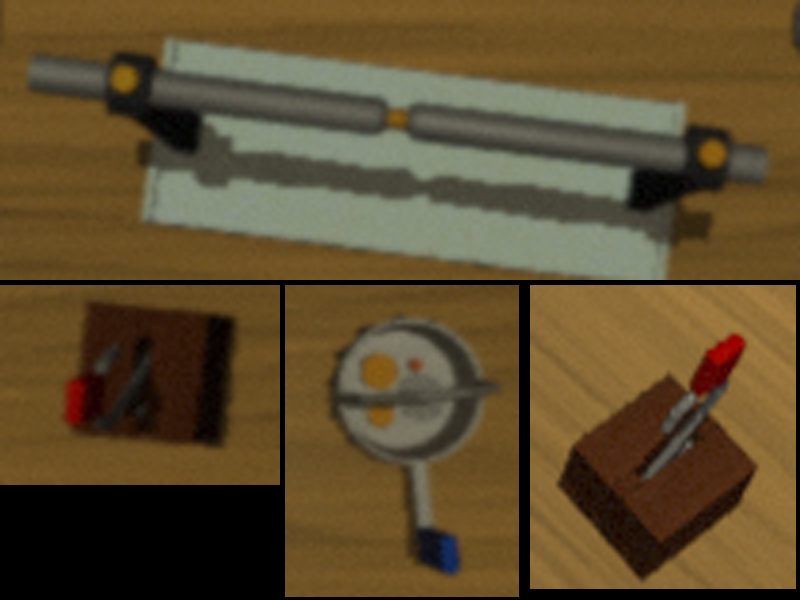

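The crop shows the brass neck at about (397,117), left of the rod's middle. The hook's long strand runs along world x, and the tab leans toward -x. The bail bar is about 4° off world y. Next I fit the hook's lean and the poses.

```bash
cat > fit.py <<'E'
from h import *
from scipy.optimize import least_squares
a=np.linspace(np.deg2rad(-18),np.deg2rad(212),40)
up=np.c_[19*np.cos(a),-16+19*np.sin(a)]
b=np.linspace(0,-np.deg2rad(180),30)
S=np.vstack([[21,-22],up,[-17,-26],[15,-95],np.c_[15*np.cos(b),-95+15*np.sin(b)],[-19,-80]])
S=np.vstack([np.linspace(p,q,8) for p,q in zip(S[:-1],S[1:])])
def res(x,P,T):  # hook pose: x0,y0,z0 origin, lean about +y (top to -x is <0), yaw
    x0,y0,z0,th,yaw=x
    def loc(Q):
        d=Q-[x0,y0,z0]; u=d[:,0]*np.cos(yaw)+d[:,1]*np.sin(yaw); v=-d[:,0]*np.sin(yaw)+d[:,1]*np.cos(yaw)
        return np.c_[u*np.cos(th)-d[:,2]*np.sin(th),u*np.sin(th)+d[:,2]*np.cos(th)],v
    q,v=loc(P); r=np.hypot(np.sqrt(((q[:,None]-S)**2).sum(-1)).min(1),v)-3
    t,w=loc(T); e=np.stack([abs(t[:,0])-12,abs(w)-5,abs(t[:,1]-22)-18],-1)
    e=np.where((e<0).all(1),e.max(1),np.linalg.norm(np.maximum(e,0),axis=1))
    return np.r_[r,e]
def fit(P,T,x0,prior):
    return least_squares(lambda x:np.r_[res(x,P,T)/1.5,(x-x0)/prior],x0,loss="soft_l1")
E
python3 - <<'E'
from fit import *
np.set_printoptions(precision=3,suppress=True)
Ps=[];Ts=[]
for n,bx in(("top",(165,205,225,250)),("scene",(395,270,460,345))):
    f=np.load(n+".npz"); W=f["W"]; h=cv2.cvtColor(f["im"],cv2.COLOR_RGB2HSV).astype(int)
    m=np.zeros((400,640),bool); m[bx[1]:bx[3],bx[0]:bx[2]]=1
    red=((h[...,0]<6)|(h[...,0]>174))&(h[...,1]>180)&(h[...,2]>70)
    T=W[m&red&(W[...,2]>110)]; P=W[m&(h[...,1]<80)&(W[...,2]>62)&(W[...,2]<140)]
    print(n,len(T),len(P)); Ps.append(P);Ts.append(T)
x0=np.array([518,298,123,-.08,-.1])
for k in((0,1),(0,),(1,)):
    s=fit(np.vstack([Ps[i] for i in k]),np.vstack([Ts[i] for i in k]),x0,[20,10,10,.15,.15]); print(k,s.x,s.cost,np.median(abs(s.fun)))
f=np.load("top.npz"); W=f["W"]
m=(W[...,2]>232)&(W[...,2]<252)&(abs(W[...,1]+10)<95)&(W[...,0]>570)&(W[...,0]<660); P=W[m]
l=np.polyfit(P[:,1],P[:,0],1); print("rod x=",l,"mid@",np.polyval(l,[-16.5,-6.6]))
m=(W[...,2]>84)&(W[...,2]<112)&(W[...,0]>475)&(W[...,0]<505)&(W[...,1]<-235)&(W[...,1]>-325); P=W[m]
l=np.polyfit(P[:,1],P[:,0],1); print("bail x=",l,P.mean(0),P[:,1].min(),P[:,1].max(),np.polyval(l,-279))
E
```

```text
top 41 34
scene 105 90
(0, 1) [519.015 296.259 123.331  -0.117  -0.071] 72.7395491267649 0.5358060430194485
(0,) [517.224 299.503 123.376  -0.121  -0.149] 22.727378656434126 0.4534824080897989
(1,) [519.06  296.327 123.074  -0.122  -0.071] 48.839757065273204 0.47127198326884195
rod x= [  0.136 613.987] mid@ [611.738 613.087]
bail x= [ -0.088 465.403] [ 489.471 -272.972   99.156] -312.17722229202104 -237.695728222577 490.00298857679223
```

```bash
cat >> h.py <<'E'
def tool(a,lean=0.): # tool pose facing down, tool x toward yaw a; lean<0 tips the held thing's top to -x
    x=np.array([np.cos(a),np.sin(a),0]);y=np.array([np.sin(a),-np.cos(a),0]);
    return Ro.from_matrix(np.c_[x,y,[0,0,-1]])*Ro.from_rotvec([0,-lean,0])
def plan(pos,R,st=None):
    st=st or sensors.read_state(); C=Ro.from_quat(st["ee_rot"])
    rv=(C.inv()*R).as_rotvec(); d=R.inv().apply(np.array(pos)-st["position"])
    print("rot total",np.round(rv/2/np.pi,4),"rows>=",round(np.linalg.norm(rv)/0.11,1),"| then travel total",np.round(d/250,4),"mm",np.round(d,1))
E
python3 - <<'E'
from h import *
R=tool(-.08,-.12); print(R.apply([0,0,1]))
plan(np.array([517.4,297.2,132])-60*R.apply([0,0,1]),R)
E
```

```text
[ 0.11932933 -0.00956676 -0.99280864]
rot total [ 0.0038  0.0189 -0.0588] rows>= 3.5 | then travel total [1.023  0.9784 0.1752] mm [255.7 244.6  43.8]
```

>>> servo_tool:
  motion:
    - {"travel": [0,0,0],"rot": [0.001,0.0047,-0.0147],"hand": 1}
    - {"travel": [0,0,0],"rot": [0.001,0.0047,-0.0147],"hand": 1}
    - {"travel": [0,0,0],"rot": [0.001,0.0047,-0.0147],"hand": 1}
    - {"travel": [0,0,0],"rot": [0.0008,0.0048,-0.0147],"hand": 1}
    - {"travel": [0.1,0.098,0],"rot": [0,0,0],"hand": 1}
    - {"travel": [0.1,0.098,0],"rot": [0,0,0],"hand": 1}
    - {"travel": [0.1,0.098,0],"rot": [0,0,0],"hand": 1}
    - {"travel": [0.1,0.098,0],"rot": [0,0,0],"hand": 1}
    - {"travel": [0.1,0.098,0],"rot": [0,0,0],"hand": 1}
    - {"travel": [0.1,0.098,0],"rot": [0,0,0],"hand": 1}

```text
clock: 0.93
position: [408.9, 402.8, 223.0]
ee_rot: [0.997, -0.04, 0.06, 0.002]
contact_force: [0.3, 0.8, -0.0]
gripper_width: 85.4
grasp_force: 0.0
```

>>> servo_tool:
  motion:
    - {"travel": [0.11,0.1,0.03],"rot": [0,0,0],"hand": 1}
    - {"travel": [0.11,0.1,0.03],"rot": [0,0,0],"hand": 1}
    - {"travel": [0.1,0.1,0.04],"rot": [0,0,0],"hand": 1}
    - {"travel": [0.1,0.09,0.04],"rot": [0,0,0],"hand": 1}
    - {"travel": [0,0,0.035],"rot": [0,0,0],"hand": 1}
    - {"travel": [0,0,0],"rot": [0,0,0],"hand": 1}
    - {"travel": [0,0,0],"rot": [0,0,0],"hand": 1}

```text
clock: 1.52
position: [509.6, 298.0, 191.5]
ee_rot: [0.997, -0.04, 0.06, 0.002]
contact_force: [-0.5, 0.0, 1.2]
gripper_width: 85.4
grasp_force: 0.0
```

```bash
cat > look.py <<'E'
from fit import *
np.set_printoptions(precision=3,suppress=True)
def hookfit(x0,prior,zmin,name="wrist",save=None):
    im,d,W=cloud(name); h=cv2.cvtColor(im,cv2.COLOR_RGB2HSV).astype(int)
    if save: cv2.imwrite("pics/"+save,im[...,::-1])
    r=np.linalg.norm((W-np.array(x0[:3]))[...,:2],axis=-1)
    red=((h[...,0]<6)|(h[...,0]>174))&(h[...,1]>170)&(h[...,2]>60)
    T=W[red&(W[...,2]>x0[2]-5)&(r<40)]; P=W[(h[...,1]<90)&(W[...,2]>zmin)&(W[...,2]<x0[2]+2)&(r<45)]
    T=T[::max(1,len(T)//400)];P=P[::max(1,len(P)//400)]
    s=fit(P,T,np.array(x0,float),prior); print(len(T),len(P),s.x,np.median(abs(s.fun)))
    return im,W,s.x
E
python3 - <<'E'
from look import *
im,W,x=hookfit([518.5,297,123,-.12,-.08],[10,10,5,.1,.1],62,save="w1.png")
R=tool(-.08,-.12); print(sensors.read_state()["clock"],sensors.read_state()["position"]);plan(np.array([517.4,297.2,132]),R)
E
```

```text
388 113 [519.281 297.775 122.031  -0.116  -0.081] 0.23952344548089483
1.5667 [509.521 298.879 192.189]
rot total [-0. -0.  0.] rows>= 0.0 | then travel total [0.003 0.004 0.243] mm [ 0.7  1.  60.7]
```

View pics/w1.png

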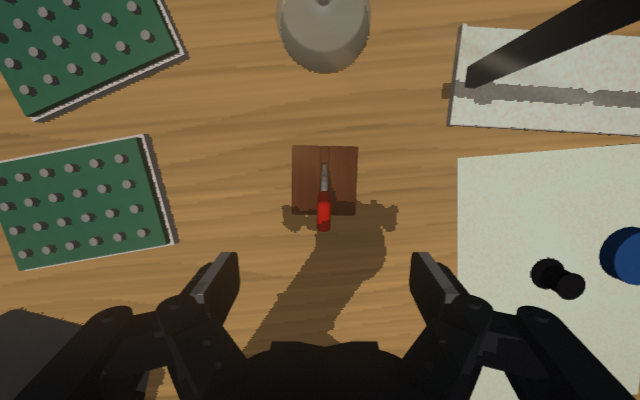

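The wrist view shows the tab at (323,213) centred between the fingers, with the wire in the slot above it at (325,178). The fit agrees with the first one, so I descend and pinch.

>>> servo_tool:
  motion:
    - {"travel": [0.006,0.002,0.06],"rot": [0,0,0],"hand": 1}
    - {"travel": [0,0,0.06],"rot": [0,0,0],"hand": 1}
    - {"travel": [0,0,0.06],"rot": [0,0,0],"hand": 0.6}
    - {"travel": [0,0,0.05],"rot": [0,0,0],"hand": 0.5}
    - {"travel": [0,0,0.017],"rot": [0,0,0],"hand": 0.4}
    - {"travel": [0,0,0],"rot": [0,0,0],"hand": 0.3}
    - {"travel": [0,0,0],"rot": [0,0,0],"hand": 0.3}
    - {"travel": [0,0,0],"rot": [0,0,0],"hand": 0.2}
    - {"travel": [0,0,0],"rot": [0,0,0],"hand": 0.1}
    - {"travel": [0,0,0],"rot": [0,0,0],"hand": 0}

```text
clock: 2.4
position: [519.2, 298.1, 132.5]
ee_rot: [0.997, -0.04, 0.061, 0.001]
contact_force: [-0.7, 0.8, 1.2]
gripper_width: 7.0
grasp_force: 58.7
```

>>> servo_tool:
  motion:
    - {"travel": [0,0,0],"rot": [0,0,0],"hand": 0}
    - {"travel": [0,0,0],"rot": [0,0,0],"hand": 0}
    - {"travel": [0,0,0],"rot": [0,0,0],"hand": 0}
    - {"travel": [0,0,0],"rot": [0,0,0],"hand": 0}

```text
clock: 2.73
position: [519.4, 298.0, 132.4]
ee_rot: [0.997, -0.04, 0.061, 0.001]
contact_force: [-0.7, -0.2, 4.9]
gripper_width: 7.2
grasp_force: 59.1
```

>>> servo_tool:
  motion:
    - {"travel": [0,0,-0.02],"rot": [0,0,0],"hand": 0}
    - {"travel": [0,0,-0.03],"rot": [0,0,0],"hand": 0}
    - {"travel": [0,0,-0.05],"rot": [0,0,0],"hand": 0}
    - {"travel": [0,0,-0.06],"rot": [0,0,0],"hand": 0}
    - {"travel": [0,0,-0.06],"rot": [0,0,0],"hand": 0}
    - {"travel": [0,0,-0.06],"rot": [0,0,0],"hand": 0}
    - {"travel": [0,0,-0.06],"rot": [0,0,0],"hand": 0}
    - {"travel": [0,0,-0.06],"rot": [0,0,0],"hand": 0}
    - {"travel": [0,0,0],"rot": [0,0,0],"hand": 0}
    - {"travel": [0,0,0],"rot": [0,0,0],"hand": 0}

```text
clock: 3.57
position: [506.4, 298.2, 230.6]
ee_rot: [0.997, -0.04, 0.06, 0.001]
contact_force: [-0.9, 0.1, -0.6]
gripper_width: 7.4
grasp_force: 58.8
```

Run:
```python
from look import *
st=sensors.read_state(); p=st["position"]; print(p,st["gripper_width"],st["grasp_force"],st["contact_force"])
R=Ro.from_quat(st["ee_rot"]); o=p+R.apply([0,0,9]); print("expect",o)
im,W,x=hookfit([*o,-.12,-.08],[10,10,8,.1,.1],70,"scene","s2.png")
im,W,x=hookfit([*o,-.12,-.08],[10,10,8,.1,.1],70,"wrist","w2.png")
```

```text
[506.38  298.196 230.648] 7.380408974258405 58.78321051597595 [-0.921  0.101 -0.619]
expect [507.461 298.133 221.713]
87 230 [506.327 296.926 220.699  -0.112  -0.09 ] 0.511434658189972
779 310 [506.37  296.974 219.007  -0.11   -0.045] 0.22533155025063323
```

Run:
```python
from h import *
plan([545,2.5,291],tool(-.135,-.007))
```

```text
rot total [-0.0005 -0.0177  0.0087] rows>= 1.1 | then travel total [ 0.3156  1.1486 -0.2459] mm [ 78.9 287.1 -61.5]
```

>>> servo_tool:
  motion:
    - {"travel": [0,0,-0.06],"rot": [0,-0.006,0.003],"hand": 0}
    - {"travel": [0,0,-0.06],"rot": [0,-0.006,0.003],"hand": 0}
    - {"travel": [0,0,-0.06],"rot": [0,-0.0057,0.0027],"hand": 0}
    - {"travel": [0,0.05,-0.06],"rot": [0,0,0],"hand": 0}
    - {"travel": [0.03,0.1,0],"rot": [0,0,0],"hand": 0}
    - {"travel": [0.04,0.14,0],"rot": [0,0,0],"hand": 0}
    - {"travel": [0.04,0.14,0],"rot": [0,0,0],"hand": 0}
    - {"travel": [0.05,0.15,0],"rot": [0,0,0],"hand": 0}
    - {"travel": [0.05,0.15,0],"rot": [0,0,0],"hand": 0}
    - {"travel": [0.04,0.15,0],"rot": [0,0,0],"hand": 0}

```text
clock: 4.5
position: [534.8, 70.0, 288.1]
ee_rot: [0.998, -0.067, 0.003, -0.002]
contact_force: [-0.0, 0.4, -0.3]
gripper_width: 6.9
grasp_force: 58.8
```

>>> servo_tool:
  motion:
    - {"travel": [0.03,0.12,0],"rot": [0,0,0],"hand": 0}
    - {"travel": [0.02,0.1,0],"rot": [0,0,0],"hand": 0}
    - {"travel": [0.01,0.05,0],"rot": [0,0,0],"hand": 0}
    - {"travel": [0,0,0],"rot": [0,0,0],"hand": 0}
    - {"travel": [0,0,0],"rot": [0,0,0],"hand": 0}
    - {"travel": [0,0,0],"rot": [0,0,0],"hand": 0}
    - {"travel": [0,0,0],"rot": [0,0,0],"hand": 0}

```text
clock: 5.08
position: [541.0, 4.1, 289.0]
ee_rot: [0.998, -0.066, 0.004, -0.002]
contact_force: [0.5, -1.0, -1.1]
gripper_width: 7.4
grasp_force: 58.8
```

```bash
cat > neck.py <<'E'
from look import *
def neck(im,W):
    h=cv2.cvtColor(im,cv2.COLOR_RGB2HSV).astype(int)
    m=(abs(h[...,0]-18)<8)&(h[...,1]>100)&(W[...,2]>230)&(W[...,2]<246)&(abs(W[...,1]+7)<40)&(abs(W[...,0]-613)<14)
    B=W[m]; k=(W[...,2]>234)&(W[...,2]<250)&(abs(W[...,1]+7)<90)&(abs(W[...,0]-613-.136*(W[...,1]+7))<14)
    P=W[k&~m]; top=np.percentile(P[:,2],90); l=np.polyfit(P[:,1],P[:,0],1)
    a,b=np.percentile(B[:,1],[3,97]) if len(B) else (0,0)
    print("brass",len(B),"y",a,b,"mid",(a+b)/2,"rod",len(P),"slope",l[0],"x at",np.polyval(l,(a+b)/2),"top",top)
E
python3 - <<'E'
from neck import *
st=sensors.read_state(); p=st["position"]; print(st["clock"],p,st["gripper_width"],st["contact_force"])
R=Ro.from_quat(st["ee_rot"]); o=p+R.apply([0,0,10]); print("expect",o)
np.savez("w3.npz",**dict(zip(("im","d","W"),cloud("wrist"))))
f=np.load("w3.npz"); neck(f["im"],f["W"]); cv2.imwrite("pics/w3.png",f["im"][...,::-1])
for n in("top","scene"): neck(*[np.load(n+".npz")[k] for k in("im","W")])
im,W,x=hookfit([*o,0,-.135],[8,8,8,.1,.1],150,"scene","s3.png")
im,W,x=hookfit([*o,0,-.135],[8,8,8,.1,.1],150,"wrist")
im,W,x=hookfit([*o,0,-.135],[8,8,8,.1,.1],150,"top")
E
```

```text
5.0833 [540.998   4.103 289.035] 7.430318170054765 [ 0.548 -0.95  -1.054]
expect [541.09    4.143 279.035]
brass 179 y -12.164742846556887 -3.5473375464020567 mid -7.856040196479472 rod 6216 slope 0.13546489976063802 x at 615.9723236336312 top 244.0327633109739
brass 28 y -11.34920595505222 -2.0033827178736736 mid -6.676294336462947 rod 876 slope 0.13621667473219057 x at 613.0646836217015 top 245.0676762789107
brass 31 y -43.82369299691943 3.2887304632839265 mid -20.267481266817754 rod 623 slope 0.13694886264967338 x at 616.0741006025618 top 244.6817587393373
89 192 [539.928   3.285 278.905  -0.012  -0.142] 0.46491102982181304
355 308 [539.917   4.296 278.815  -0.013  -0.131] 0.23774365506300418
0 0 [541.09    4.143 279.035   0.     -0.135] 0.0
```

View pics/w3.png

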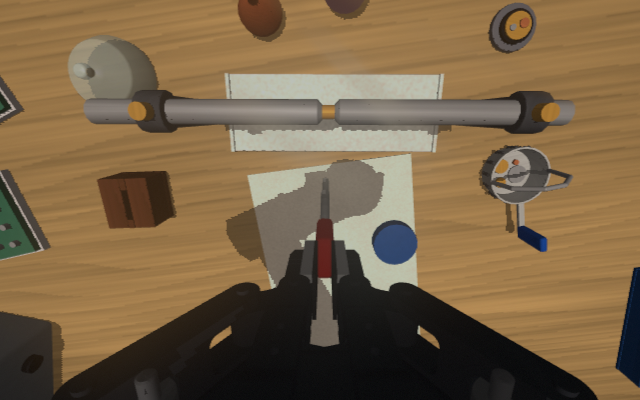

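The wrist view shows the neck at (328,112) and the hook at column 325, so they are nearly aligned. I move the hook in over the rod and stop just above it.

>>> servo_tool:
  motion:
    - {"travel": [0.06,0.006,0],"rot": [0,0,0],"hand": 0}
    - {"travel": [0.08,0,0],"rot": [0,0,0],"hand": 0}
    - {"travel": [0.07,0,0],"rot": [0,0,0],"hand": 0}
    - {"travel": [0.05,0,0],"rot": [0,0,0],"hand": 0}
    - {"travel": [0.012,0,0.024],"rot": [0,0,0],"hand": 0}
    - {"travel": [0.02,0,0.04],"rot": [0,0,0],"hand": 0}
    - {"travel": [0.008,0,0.032],"rot": [0,0,0],"hand": 0}
    - {"travel": [0.004,0,0.028],"rot": [0,0,0],"hand": 0}
    - {"travel": [0,0,0],"rot": [0,0,0],"hand": 0}
    - {"travel": [0,0,0],"rot": [0,0,0],"hand": 0}

```text
clock: 6.12
position: [615.8, -8.5, 258.6]
ee_rot: [0.998, -0.067, 0.004, -0.002]
contact_force: [-0.5, -0.3, -1.3]
gripper_width: 7.1
grasp_force: 58.8
```

Run:
```python
from neck import *
st=sensors.read_state(); p=st["position"]; print(st["clock"],p,st["contact_force"])
R=Ro.from_quat(st["ee_rot"]); o=p+R.apply([-1,0,10]); print("expect",o)
im,d,W=cloud("wrist"); neck(im,W); 
im2,d2,W2=cloud("scene"); neck(im2,W2)
c=np.vstack([cv2.resize(im[60:260,230:430],(600,600))[:, :]]); s=cv2.resize(im2[130:240,250:360],(600,600),interpolation=cv2.INTER_CUBIC)
cv2.imwrite("pics/c4.png",cv2.resize(np.hstack([c,s]),(800,400))[...,::-1])
```

```text
6.1167 [615.777  -8.502 258.558] [-0.536 -0.303 -1.32 ]
expect [614.87   -8.333 248.551]
brass 6 y -12.453870982991447 -4.13810774452048 mid -8.295989363755963 rod 6231 slope 0.1346046680634703 x at 618.1966008100015 top 243.9749181240131
brass 37 y -46.249724896954184 3.802730949715114 mid -21.223496973619536 rod 566 slope 0.1346717519102974 x at 616.0607663972 top 244.96208321657787
```

View pics/c4.png

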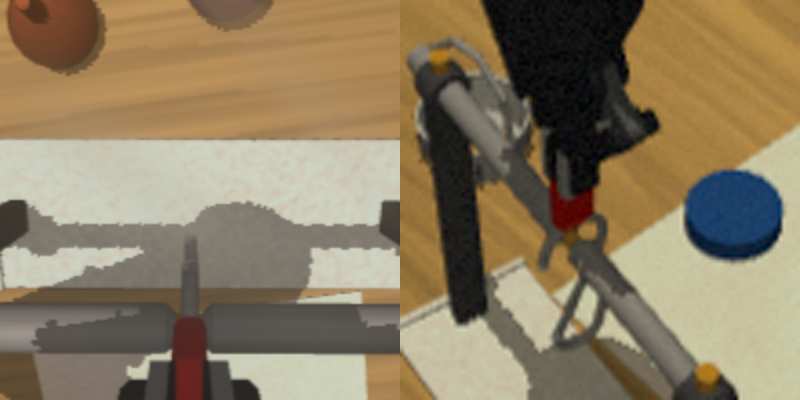

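The close view shows the hook wire at column 190, midway between the neck's flanks at 178 and 210, and the rod lies inside the curl. I lower it gently.

>>> servo_tool:
  motion:
    - {"travel": [0,0,0.008],"rot": [0,0,0],"hand": 0}
    - {"travel": [0,0,0.008],"rot": [0,0,0],"hand": 0}
    - {"travel": [0,0,0.006],"rot": [0,0,0],"hand": 0}
    - {"travel": [0,0,0.004],"rot": [0,0,0],"hand": 0}
    - {"travel": [0,0,0],"rot": [0,0,0],"hand": 0}
    - {"travel": [0,0,0],"rot": [0,0,0],"hand": 0}
    - {"travel": [0,0,0],"rot": [0,0,0],"hand": 0}

```text
clock: 6.8
position: [616.6, -8.5, 252.7]
ee_rot: [0.998, -0.067, 0.005, -0.002]
contact_force: [-0.3, -0.0, -1.2]
gripper_width: 7.1
grasp_force: 58.8
```

>>> servo_tool:
  motion:
    - {"travel": [0,0,0.003],"rot": [0,0,0],"hand": 0}
    - {"travel": [0,0,0.002],"rot": [0,0,0],"hand": 0}
    - {"travel": [0,0,0],"rot": [0,0,0],"hand": 0}
    - {"travel": [0,0,0],"rot": [0,0,0],"hand": 0}

```text
clock: 7.13
position: [616.5, -8.5, 251.3]
ee_rot: [0.998, -0.067, 0.005, -0.002]
contact_force: [-0.1, -0.6, -1.4]
gripper_width: 6.9
grasp_force: 58.8
```

>>> servo_tool:
  motion:
    - {"travel": [0,0,0.003],"rot": [0,0,0],"hand": 0}
    - {"travel": [0,0,0],"rot": [0,0,0],"hand": 0}
    - {"travel": [0,0,0],"rot": [0,0,0],"hand": 0}

```text
clock: 7.38
position: [616.5, -8.5, 250.5]
ee_rot: [0.998, -0.067, 0.005, -0.002]
contact_force: [0.0, 0.4, -0.7]
gripper_width: 7.2
grasp_force: 58.8
```

>>> servo_tool:
  motion:
    - {"travel": [0,0,0.002],"rot": [0,0,0],"hand": 0}
    - {"travel": [0,0,0],"rot": [0,0,0],"hand": 0}
    - {"travel": [0,0,0],"rot": [0,0,0],"hand": 0}

```text
clock: 7.63
position: [616.6, -8.5, 250.3]
ee_rot: [0.998, -0.067, 0.005, -0.002]
contact_force: [-0.3, 0.1, 0.6]
gripper_width: 6.9
grasp_force: 58.9
```

>>> servo_tool:
  motion:
    - {"travel": [0,0,0.002],"rot": [0,0,0],"hand": 0}
    - {"travel": [0,0,0],"rot": [0,0,0],"hand": 0}
    - {"travel": [0,0,0],"rot": [0,0,0],"hand": 0}

```text
clock: 7.88
position: [616.8, -8.5, 250.2]
ee_rot: [0.998, -0.067, 0.005, -0.002]
contact_force: [-0.0, -0.5, 2.5]
gripper_width: 7.2
grasp_force: 59.1
```

>>> servo_tool:
  motion:
    - {"travel": [0,0,0],"rot": [0,0,0],"hand": 0.1}
    - {"travel": [0,0,0],"rot": [0,0,0],"hand": 0.2}
    - {"travel": [0,0,0],"rot": [0,0,0],"hand": 0.3}
    - {"travel": [0,0,0],"rot": [0,0,0],"hand": 0.4}
    - {"travel": [0,0,0],"rot": [0,0,0],"hand": 0.4}
    - {"travel": [0,0,0],"rot": [0,0,0],"hand": 0.4}
    - {"travel": [0,0,-0.02],"rot": [0,0,0],"hand": 0.4}
    - {"travel": [0,0,-0.05],"rot": [0,0,0],"hand": 0.4}
    - {"travel": [0,0,-0.06],"rot": [0,0,0],"hand": 0.4}
    - {"travel": [0,0,-0.07],"rot": [0,0,0],"hand": 0.4}

```text
clock: 8.72
position: [615.7, -8.7, 299.8]
ee_rot: [0.998, -0.067, 0.004, -0.002]
contact_force: [0.4, -0.4, -0.2]
gripper_width: 34.0
grasp_force: 0.0
```

>>> servo_tool:
  motion:
    - {"travel": [-0.05,0,-0.08],"rot": [0,0,0],"hand": 0.4}
    - {"travel": [-0.1,0,-0.05],"rot": [0,0,0],"hand": 0.4}
    - {"travel": [-0.12,0,0],"rot": [0,0,0],"hand": 0.4}
    - {"travel": [-0.12,0,0],"rot": [0,0,0],"hand": 0.4}
    - {"travel": [-0.05,0,0],"rot": [0,0,0],"hand": 0.4}
    - {"travel": [0,0,0],"rot": [0,0,0],"hand": 0.4}
    - {"travel": [0,0,0],"rot": [0,0,0],"hand": 0.4}
    - {"travel": [0,0,0],"rot": [0,0,0],"hand": 0.5}

```text
clock: 9.38
position: [507.4, 6.0, 331.3]
ee_rot: [0.998, -0.067, 0.005, -0.002]
contact_force: [-1.3, -0.4, -0.4]
gripper_width: 42.5
grasp_force: 0.0
```

Run:
```python
from neck import *
st=sensors.read_state(); print(st["clock"],st["position"],st["gripper_width"],st["contact_force"])
for k in range(2):
  for n in("scene","top","wrist"):
    im,W,x=hookfit([615.5,-7.5,240,0,-.135],[8,8,8,.2,.2],120,n,f"h{n}.png")
    if n=="wrist": neck(im,W)
a=cv2.imread("pics/hwrist.png");s=cv2.imread("pics/hscene.png")
cv2.imwrite("pics/c5.png",np.hstack([cv2.resize(a[30:230,220:420],(400,400)),cv2.resize(s[130:250,240:360],(400,400),interpolation=cv2.INTER_CUBIC)]))
```

```text
9.3833 [507.44    6.028 331.334] 42.463091574112 [-1.303 -0.409 -0.373]
148 266 [615.274  -9.279 239.73   -0.04   -0.091] 0.7745260550960448
61 194 [611.437  -3.914 246.566   0.187   1.418] 4.872228905607658
262 540 [612.037 -10.414 246.07    0.205  -1.718] 3.339039026235701
brass 0 y 0 0 mid 0.0 rod 5037 slope 0.13662318439139678 x at 616.0935257029095 top 244.0929796187128
149 267 [615.248  -9.169 240.021  -0.036  -0.107] 0.6659403168051868
61 176 [611.651  -4.038 245.456   0.175   1.422] 4.882412461945952
266 481 [612.093  -9.982 246.382   0.22   -1.717] 3.100471369124791
brass 0 y 0 0 mid 0.0 rod 4842 slope 0.13683585941026538 x at 616.1336223429146 top 244.09079706641148
```

View pics/c5.png

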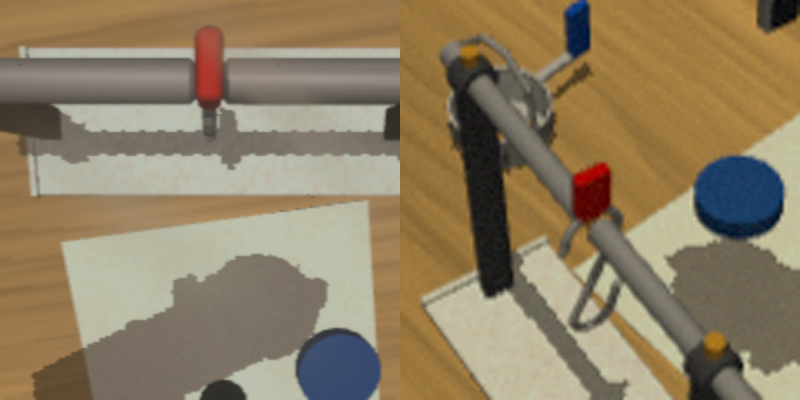

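The left crop shows the tab at (208,65), centred between the neck's flanks. In the right crop the hook hangs upright and the basket is untouched. Next is the basket.

Run:
```python
from h import *
plan([400.3,-283,130],tool(.088))
```

```text
rot total [-0.0006 -0.0014 -0.0355] rows>= 2.0 | then travel total [-0.5277  1.1135  0.8023] mm [-131.9  278.4  200.6]
```

>>> servo_tool:
  motion:
    - {"travel": [0,0,0],"rot": [-0.0002,-0.0004,-0.0118],"hand": 0.6}
    - {"travel": [0,0,0],"rot": [-0.0002,-0.0005,-0.0118],"hand": 0.7}
    - {"travel": [0,0,0],"rot": [-0.0002,-0.0005,-0.0119],"hand": 0.8}
    - {"travel": [-0.06,0.11,0.06],"rot": [0,0,0],"hand": 1}
    - {"travel": [-0.06,0.12,0.08],"rot": [0,0,0],"hand": 1}
    - {"travel": [-0.06,0.12,0.09],"rot": [0,0,0],"hand": 1}
    - {"travel": [-0.06,0.12,0.09],"rot": [0,0,0],"hand": 1}
    - {"travel": [-0.06,0.12,0.09],"rot": [0,0,0],"hand": 1}
    - {"travel": [-0.06,0.12,0.09],"rot": [0,0,0],"hand": 1}
    - {"travel": [-0.06,0.12,0.09],"rot": [0,0,0],"hand": 1}

```text
clock: 10.52
position: [420.1, -211.5, 182.6]
ee_rot: [0.999, 0.044, 0.001, -0.0]
contact_force: [0.2, -0.0, 0.3]
gripper_width: 85.3
grasp_force: 0.0
```

>>> servo_tool:
  motion:
    - {"travel": [-0.05,0.12,0.08],"rot": [0,0,0],"hand": 1}
    - {"travel": [-0.04,0.1,0.08],"rot": [0,0,0],"hand": 1}
    - {"travel": [-0.02,0.06,0.05],"rot": [0,0,0],"hand": 1}
    - {"travel": [0,0,0],"rot": [0,0,0],"hand": 1}
    - {"travel": [0,0,0],"rot": [0,0,0],"hand": 1}
    - {"travel": [0,0,0],"rot": [0,0,0],"hand": 1}

```text
clock: 11.02
position: [400.2, -282.2, 131.4]
ee_rot: [0.999, 0.044, 0.001, 0.0]
contact_force: [-0.2, 0.5, 0.2]
gripper_width: 85.3
grasp_force: 0.0
```

```bash
cat > bask.py <<'E'
from h import *
np.set_printoptions(precision=3,suppress=True)
def bask(name,c,uz=0,save=None):
    im,d,W=cloud(name); h=cv2.cvtColor(im,cv2.COLOR_RGB2HSV).astype(int)
    if save: cv2.imwrite("pics/"+save,im[...,::-1])
    blue=(abs(h[...,0]-110)<12)&(h[...,1]>130); r=np.linalg.norm(W[...,:2]-c,axis=-1)
    G=W[blue&(W[...,2]>uz+28)&(r<115)]; B=W[~blue&(W[...,2]>uz+96)&(W[...,2]<uz+112)&(r<40)&(h[...,1]<110)]
    print(name,"grip",len(G),np.percentile(G,[2,98],axis=0).ravel(),"top face",np.median(G[G[:,2]>uz+82],0) if len(G) else 0)
    if len(B)>3: 
        l=np.polyfit(B[:,1],B[:,0],1); print("  bar",len(B),B.mean(0),"y",np.percentile(B[:,1],[2,98]),"yaw",-np.arctan(l[0]),"z",np.median(B[:,2]))
    return im,W
E
python3 - <<'E'
from bask import *
st=sensors.read_state(); print(st["clock"],st["position"],st["ee_rot"])
bask("wrist",[490,-275],0,"w6.png")
plan([400.3,-283,51],tool(.088))
E
```

```text
11.0167 [ 400.24  -282.166  131.386] [0.999 0.044 0.001 0.   ]
wrist grip 94 [ 393.109 -354.481  218.992  419.73  -331.26   247.811] top face [ 418.915 -352.4    232.287]
  bar 732 [ 491.579 -276.887  104.257] y [-299.482 -254.191] yaw 0.08013857127281045 z 105.61159999266792
rot total [ 0. -0.  0.] rows>= 0.0 | then travel total [-0.001  0.004  0.323] mm [-0.3  1.1 80.7]
```

View pics/w6.png

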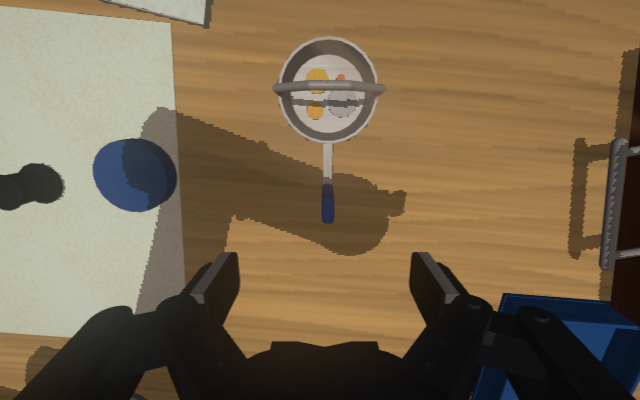

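The grip's top is at (328,203), centred between the fingers, and the bail bar is at (328,86). I descend and pinch.

>>> servo_tool:
  motion:
    - {"travel": [0.006,0.007,0.06],"rot": [0,0,0],"hand": 1}
    - {"travel": [0,0,0.08],"rot": [0,0,0],"hand": 1}
    - {"travel": [0,0,0.08],"rot": [0,0,0],"hand": 0.7}
    - {"travel": [0,0,0.07],"rot": [0,0,0],"hand": 0.6}
    - {"travel": [0,0,0.032],"rot": [0,0,0],"hand": 0.5}
    - {"travel": [0,0,0],"rot": [0,0,0],"hand": 0.4}
    - {"travel": [0,0,0],"rot": [0,0,0],"hand": 0.3}
    - {"travel": [0,0,0],"rot": [0,0,0],"hand": 0.2}
    - {"travel": [0,0,0],"rot": [0,0,0],"hand": 0.1}
    - {"travel": [0,0,0],"rot": [0,0,0],"hand": 0}

```text
clock: 11.9
position: [402.3, -284.1, 51.7]
ee_rot: [0.999, 0.045, 0.002, 0.001]
contact_force: [-0.8, -0.2, 2.2]
gripper_width: 7.8
grasp_force: 59.9
```

>>> servo_tool:
  motion:
    - {"travel": [0,0,0],"rot": [0,0,0],"hand": 0}
    - {"travel": [0,0,0],"rot": [0,0,0],"hand": 0}
    - {"travel": [0,0,0],"rot": [0,0,0],"hand": 0}
    - {"travel": [0,0,-0.01],"rot": [0,0,0],"hand": 0}
    - {"travel": [0,0,-0.03],"rot": [0,0,0],"hand": 0}
    - {"travel": [0,0,-0.06],"rot": [0,0,0],"hand": 0}
    - {"travel": [0,0,-0.06],"rot": [0,0,0],"hand": 0}
    - {"travel": [0,0,-0.04],"rot": [0,0,0],"hand": 0}
    - {"travel": [0,0,0],"rot": [0,0,0],"hand": 0}
    - {"travel": [0,0,0],"rot": [0,0,0],"hand": 0}

```text
clock: 12.73
position: [400.8, -283.4, 100.4]
ee_rot: [0.999, 0.044, 0.0, -0.0]
contact_force: [-0.6, -1.2, -2.4]
gripper_width: 7.4
grasp_force: 59.5
```

Run:
```python
from bask import *
st=sensors.read_state(); print(st["clock"],st["position"],st["ee_rot"],st["contact_force"],st["gripper_width"],st["grasp_force"])
z=st["position"][2]-51
im,W=bask("wrist",[491,-277],z); im,W=bask("scene",[491,-277],z);im,W=bask("top",[491,-277],z)
# hook: exclude rod
from fit import *
for n in("scene",):
    im,d,W=cloud(n); h=cv2.cvtColor(im,cv2.COLOR_RGB2HSV).astype(int)
    dd=W-np.array([615.5,-8,240]); al=dd[...,0]*.135+dd[...,1]*.991; pe=dd[...,0]*.991-dd[...,1]*.135
    rod=np.hypot(pe,W[...,2]-235)<14
    red=((h[...,0]<6)|(h[...,0]>174))&(h[...,1]>170)&(h[...,2]>60)
    T=W[red&(W[...,2]>235)&(abs(al)<20)&(abs(pe)<40)]
    P=W[(h[...,1]<90)&(W[...,2]>120)&(W[...,2]<240)&(abs(al)<12)&(abs(pe)<35)&~rod]
    s=fit(P,T,np.array([615.5,-8,240,0,-.135]),[8,8,4,.2,.1]); print(n,len(T),len(P),s.x,np.median(abs(s.fun)))
```

```text
12.7333 [ 400.82  -283.379  100.358] [ 0.999  0.044  0.    -0.   ] [-0.589 -1.228 -2.379] 7.437788656537594 59.466891288757324
wrist grip 506 [ 391.96  -344.196  131.634  418.964 -279.354  216.512] top face [ 402.818 -283.215  133.187]
  bar 1837 [ 490.047 -275.629  151.796] y [-295.656 -255.579] yaw 0.07931561652052878 z 152.59942026389868
scene grip 131 [ 388.067 -341.44    87.384  437.025 -247.127  299.36 ] top face [ 416.718 -281.327  256.563]
  bar 28 [ 489.741 -272.812  151.201] y [-292.323 -256.568] yaw 0.06987303266424211 z 151.22810490315575Traceback (most recent call last):
  File "<stdin>", line 4, in <module>
  File "bask.py", line 8, in bask
    print(name,"grip",len(G),np.percentile(G,[2,98],axis=0).ravel(),"top face",np.median(G[G[:,2]>uz+82],0) if len(G) else 0)
                             ~~~~~~~~~~~~~^^^^^^^^^^^^^^^^^
    return _quantile_unchecked(
        a, q, axis, out, overwrite_input, method, keepdims, weights)
    return _ureduce(a,
                    func=_quantile_ureduce_func,
    ...<5 lines>...
                    overwrite_input=overwrite_input,
                    method=method)
    r = func(a, **kwargs)
    result = _quantile(arr,
                       quantiles=q,
    ...<2 lines>...
                       out=out,
                       weights=wgt)
    slices_having_nans = np.isnan(arr[-1, ...])
                                  ~~~^^^^^^^^^
IndexError: index -1 is out of bounds for axis 0 with size 0
```

```bash
cat > hk.py <<'E'
from fit import *
np.set_printoptions(precision=3,suppress=True)
def hk(n):
    im,d,W=cloud(n); h=cv2.cvtColor(im,cv2.COLOR_RGB2HSV).astype(int)
    dd=W-np.array([615.5,-8,240]); al=dd[...,0]*.135+dd[...,1]*.991; pe=dd[...,0]*.991-dd[...,1]*.135
    rod=np.hypot(pe,W[...,2]-235)<14
    red=((h[...,0]<6)|(h[...,0]>174))&(h[...,1]>170)&(h[...,2]>60)
    T=W[red&(W[...,2]>235)&(abs(al)<20)&(abs(pe)<40)]
    P=W[(h[...,1]<90)&(W[...,2]>120)&(W[...,2]<240)&(abs(al)<12)&(abs(pe)<35)&~rod]
    s=fit(P,T,np.array([615.5,-8,240,0,-.135]),[8,8,4,.2,.1]); x=s.x
    c=np.array([x[0],x[1],x[2]])+104*np.array([-np.sin(x[3])*np.cos(x[4]),-np.sin(x[3])*np.sin(x[4]),-np.cos(x[3])])
    print(n,len(T),len(P),x,np.median(abs(s.fun)),"curl",c,"tab",T.mean(0) if len(T) else 0); return im,W
E
python3 - <<'E'
from hk import *
for i in range(2): hk("scene")
hk("top")
E
```

```text
scene 152 159 [615.413  -9.34  240.447  -0.034  -0.117] 0.5029600034824608 curl [618.95   -9.755 136.508] tab [617.349  -6.036 267.974]
scene 151 158 [615.373  -9.67  240.141  -0.036  -0.133] 0.4659595812771863 curl [619.125 -10.174 136.21 ] tab [617.19   -6.201 267.456]
top 61 33 [614.829  -6.618 240.251  -0.004  -0.123] 0.3242713932200445 curl [615.237  -6.669 136.252] tab [612.233  -7.583 278.553]
```

Run:
```python
from h import *
np.set_printoptions(precision=0,suppress=True)
st=sensors.read_state(); R=Ro.from_quat(st["ee_rot"])
L=[]
for n in("top","scene"):
    im,d,W=cloud(n); Q=R.inv().apply((W-st["position"]).reshape(-1,3)); L.append(Q[np.isfinite(Q).all(1)])
Q=np.vstack(L)
for z in range(-340,-20,20):
    q=Q[(Q[:,2]>=z)&(Q[:,2]<z+20)&(abs(Q[:,1])<70)&(abs(Q[:,0])<140)]
    if len(q): print(z,len(q),"x",np.percentile(q[:,0],[0,2,98,100]),"y",q[:,1].min(),q[:,1].max())
print(np.sum(np.linalg.norm(Q-[74,0,-168],axis=1)<30))
```

```text
-340 367 x [-32. -27.  68.  70.] y -69.99594817132093 29.41489494313473
-320 107 x [31. 34. 68. 69.] y -68.03544122681794 28.62704074802836
-300 173 x [26. 32. 45. 46.] y -25.508636134656477 36.24305062238862
-280 127 x [27. 29. 45. 45.] y -30.664505576267562 26.902289792936433
-260 155 x [19. 21. 41. 41.] y -35.640656693575416 22.55951668404122
-240 191 x [ 5.  9. 41. 42.] y -39.20130338707455 26.342085394571434
-220 153 x [-10.  -6.  40.  42.] y -41.02946890020763 24.25761839607637
-200 248 x [-15. -10.  38.  40.] y -38.66540446179079 22.039032706119766
-180 211 x [-26. -23.  38.  40.] y -38.45668215624036 24.404830634745
-160 96 x [-25. -16.  37.  37.] y -40.47817318924145 18.571929274228236
-140 206 x [-10.  -7.  21.  22.] y -64.03226441825959 59.611358058906205
-120 214 x [-15.  -8.  18.  19.] y -63.08251617902619 62.61697878238529
-100 162 x [-17. -14.  17.  19.] y -51.071690029132085 52.07178683973642
-80 99 x [-12.  -9.  14.  16.] y -37.94025853834195 35.128204734569046
-60 190 x [-8. -2. 93. 94.] y -28.3625970706991 25.61078922206709
-40 116 x [-4. -2. 92. 94.] y -42.27162306094976 39.28980484899103
0
```

No camera body shows in the cloud, so the gripper clears the tab. I move the basket to the entry pose.

Run:
```python
from h import *
plan([458.5,12,125],tool(-.127))
```

```text
rot total [-0.0001  0.      0.0343] rows>= 2.0 | then travel total [ 0.0786 -1.2021 -0.1003] mm [  19.6 -300.5  -25.1]
```

>>> servo_tool:
  motion:
    - {"travel": [0,0,-0.02],"rot": [0,0,0.0069],"hand": 0}
    - {"travel": [0,0,-0.02],"rot": [0,0,0.0069],"hand": 0}
    - {"travel": [0,0,-0.02],"rot": [0,0,0.0069],"hand": 0}
    - {"travel": [0,0,-0.02],"rot": [0,0,0.0068],"hand": 0}
    - {"travel": [0,-0.02,-0.02],"rot": [0,0,0.0068],"hand": 0}
    - {"travel": [0,-0.05,0],"rot": [0,0,0],"hand": 0}
    - {"travel": [0,-0.08,0],"rot": [0,0,0],"hand": 0}
    - {"travel": [0,-0.1,0],"rot": [0,0,0],"hand": 0}
    - {"travel": [0,-0.12,0],"rot": [0,0,0],"hand": 0}
    - {"travel": [0,-0.12,0],"rot": [0,0,0],"hand": 0}

```text
clock: 13.97
position: [416.2, -161.2, 125.3]
ee_rot: [0.998, -0.064, 0.0, -0.0]
contact_force: [0.4, 0.5, -1.6]
gripper_width: 7.8
grasp_force: 59.4
```

>>> servo_tool:
  motion:
    - {"travel": [0,-0.12,0],"rot": [0,0,0],"hand": 0}
    - {"travel": [0,-0.12,0],"rot": [0,0,0],"hand": 0}
    - {"travel": [0.01,-0.12,0],"rot": [0,0,0],"hand": 0}
    - {"travel": [0.02,-0.11,0],"rot": [0,0,0],"hand": 0}
    - {"travel": [0.02,-0.1,0],"rot": [0,0,0],"hand": 0}
    - {"travel": [0.02,-0.08,0],"rot": [0,0,0],"hand": 0}
    - {"travel": [0.009,-0.06,0],"rot": [0,0,0],"hand": 0}
    - {"travel": [0,0,0],"rot": [0,0,0],"hand": 0}
    - {"travel": [0,0,0],"rot": [0,0,0],"hand": 0}
    - {"travel": [0,0,0],"rot": [0,0,0],"hand": 0}

```text
clock: 14.8
position: [457.9, 11.0, 125.3]
ee_rot: [0.998, -0.064, -0.0, -0.0]
contact_force: [-0.0, -0.2, -1.6]
gripper_width: 8.0
grasp_force: 59.4
```

```bash
sed -i 's/ if len(G) else 0)/)/; s/    print(name,"grip"/    if len(G): print(name,"grip"/' bask.py
python3 - <<'E'
from bask import *
import hk
st=sensors.read_state(); print(st["clock"],st["position"],st["ee_rot"],st["contact_force"])
R=Ro.from_quat(st["ee_rot"]); b=st["position"]+R.apply([89.5,0,-51]); print("bar expect",b)
z=st["position"][2]-53
for n in("wrist","scene","top"): bask(n,b[:2],z,"b"+n+".png")
hk.hk("scene");hk.hk("top"); im,W=hk.hk("wrist")
c=cv2.resize(cv2.imread("pics/bwrist.png")[20:260,200:440],(400,400)); s=cv2.resize(cv2.imread("pics/bscene.png")[130:260,240:370],(400,400),interpolation=cv2.INTER_CUBIC)
cv2.imwrite("pics/c7.png",np.hstack([c,s]))
E
```

```text
14.8 [457.943  10.982 125.286] [ 0.998 -0.064 -0.    -0.   ] [-0.018 -0.203 -1.582]
bar expect [546.726  -0.369 176.275]
wrist grip 447 [448.443   7.967 156.678 467.3    15.448 159.253] top face [458.341  11.591 158.103]
  bar 1985 [546.657  -0.389 176.155] y [-22.108  21.349] yaw -0.13010905890245905 z 177.3027144528879
scene grip 119 [449.735  -6.789 113.395 493.403  46.668 321.093] top face [468.982  18.423 222.909]
  bar 51 [547.569   1.633 175.42 ] y [-21.751  19.252] yaw -0.10012629816693386 z 176.60619718005418
  bar 67 [544.518  -0.425 176.473] y [-22.346  23.162] yaw -0.12895662524647414 z 177.2947970626593
scene 150 162 [615.393  -9.611 239.681  -0.038  -0.132] 0.4494826150094582 curl [619.289 -10.128 135.756] tab [617.279  -6.284 267.756]
top 61 32 [614.385  -6.931 240.459  -0.017  -0.144] 0.3560858280822904 curl [616.147  -7.185 136.474] tab [612.191  -7.465 278.688]
wrist 0 0 [615.5    -8.    240.      0.     -0.135] 0.0 curl [615.5  -8.  136. ] tab 0
```

View pics/c7.png

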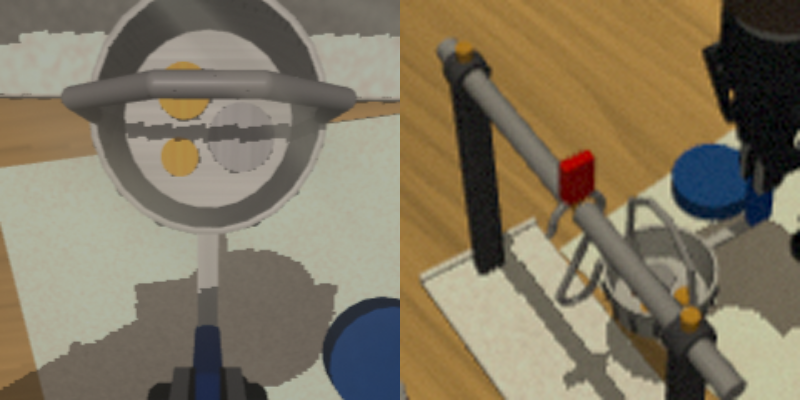

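The left crop shows the bar at (210,85), level and square. The right crop shows the basket on the robot side of the hook, with the hook undisturbed. I enter the curl from above.

>>> servo_tool:
  motion:
    - {"travel": [0.04,0,0],"rot": [0,0,0],"hand": 0}
    - {"travel": [0.06,0,0],"rot": [0,0,0],"hand": 0}
    - {"travel": [0.06,0,0],"rot": [0,0,0],"hand": 0}
    - {"travel": [0.05,0,0],"rot": [0,0,0],"hand": 0}
    - {"travel": [0.02,0,0],"rot": [0,0,0],"hand": 0}
    - {"travel": [0.01,0,0],"rot": [0,0,0],"hand": 0}
    - {"travel": [0,0,0],"rot": [0,0,0],"hand": 0}
    - {"travel": [0,0,0],"rot": [0,0,0],"hand": 0}
    - {"travel": [0,0,0],"rot": [0,0,0],"hand": 0}

```text
clock: 15.85
position: [517.4, 3.7, 125.6]
ee_rot: [0.998, -0.063, 0.0, -0.0]
contact_force: [-0.9, -0.1, -2.3]
gripper_width: 7.5
grasp_force: 59.5
```

Run:
```python
from bask import *
import hk
st=sensors.read_state(); print(st["clock"],st["position"],st["contact_force"])
R=Ro.from_quat(st["ee_rot"]); b=st["position"]+R.apply([89.5,0,-50]); print("bar expect",b)
d=b-[615.2,-8.5,240]; print("rail X,Z",d[0]*.991-d[1]*.135,d[0]*.135+d[1]*.991,d[2])
im,W=hk.hk("scene"); cv2.imwrite("pics/s8.png",cv2.resize(im[160:230,290:360],(600,600),interpolation=cv2.INTER_CUBIC)[...,::-1])
# bar points seen from scene beside the hook
al=(W[...,0]-615.2)*.135+(W[...,1]+8.5)*.991; pe=(W[...,0]-615.2)*.991-(W[...,1]+8.5)*.135
m=(abs(al)>5)&(abs(al)<22)&(pe>-25)&(pe<12)&(W[...,2]>160)&(W[...,2]<190); print(m.sum(),np.median(pe[m]),np.percentile(pe[m],[10,90]),np.percentile(W[...,2][m],[10,50,90]))
m=(abs(al)<4)&(pe>-28)&(pe<-8)&(W[...,2]>140)&(W[...,2]<168); print("free end",m.sum(),pe[m].min() if m.any() else 0, W[...,2][m].max() if m.any() else 0)
```

```text
15.85 [517.363   3.746 125.572] [-0.906 -0.069 -2.332]
bar expect [606.126  -7.586 175.601]
rail X,Z -9.11573306103344 -0.3190040285624991 -64.3985661114992
scene 151 173 [615.151  -9.357 239.849  -0.029  -0.136] 0.47795330724746776 curl [618.181  -9.772 135.894] tab [617.297  -6.252 267.539]
36 -8.460973604162303 [-10.863  -5.939] [168.882 175.934 179.972]
free end 16 -19.674107019863463 158.87652574243484
```

View pics/s8.png

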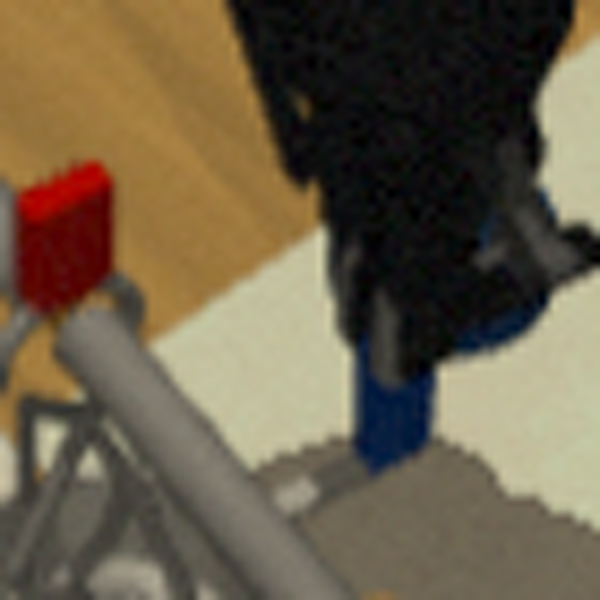

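The bar is above the free end and behind the straight wire, with no contact, and the hook is unmoved. I lower along the planned slant.

>>> servo_tool:
  motion:
    - {"travel": [0.007,0,0.016],"rot": [0,0,0],"hand": 0}
    - {"travel": [0.007,0,0.016],"rot": [0,0,0],"hand": 0}
    - {"travel": [0.007,0,0.016],"rot": [0,0,0],"hand": 0}
    - {"travel": [0.009,0,0.018],"rot": [0,0,0],"hand": 0}
    - {"travel": [0.009,0,0.019],"rot": [0,0,0],"hand": 0}
    - {"travel": [0.008,0,0.019],"rot": [0,0,0],"hand": 0}
    - {"travel": [0,0,0],"rot": [0,0,0],"hand": 0}
    - {"travel": [0,0,0],"rot": [0,0,0],"hand": 0}
    - {"travel": [0,0,0],"rot": [0,0,0],"hand": 0}

```text
clock: 16.65
position: [529.8, 2.3, 99.6]
ee_rot: [0.998, -0.063, 0.0, -0.0]
contact_force: [0.9, 0.2, -2.0]
gripper_width: 7.8
grasp_force: 59.4
```

```bash
cat > chk.py <<'E'
from bask import *
import hk
st=sensors.read_state(); print(st["clock"],st["position"],st["contact_force"],st["wrist_torque"])
R=Ro.from_quat(st["ee_rot"]); b=st["position"]+R.apply([89.5,0,-50])
d=b-[615.2,-8.5,240]; print("bar rail X,Y,Z",d[0]*.991-d[1]*.135,d[0]*.135+d[1]*.991,d[2])
im,W=hk.hk("scene")
E
python3 chk.py
```

```text
16.65 [529.827   2.323  99.606] [ 0.897  0.18  -1.978] [ 0.001  0.139 -0.006]
bar rail X,Y,Z 3.399356319582 -0.047488415692048924 -90.31335741627032
scene 148 172 [615.05   -9.489 240.164  -0.026  -0.115] 0.5059600068766171 curl [617.773  -9.803 136.2  ] tab [617.182  -6.273 267.822]
```

>>> servo_tool:
  motion:
    - {"travel": [0,0,0.012],"rot": [0,0,0],"hand": 0}
    - {"travel": [0,0,0.012],"rot": [0,0,0],"hand": 0}
    - {"travel": [0,0,0.01],"rot": [0,0,0],"hand": 0}
    - {"travel": [0,0,0.006],"rot": [0,0,0],"hand": 0}
    - {"travel": [0,0,0],"rot": [0,0,0],"hand": 0}
    - {"travel": [0,0,0],"rot": [0,0,0],"hand": 0}
    - {"travel": [0,0,0],"rot": [0,0,0],"hand": 0}

```text
clock: 17.28
position: [529.9, 2.3, 89.7]
ee_rot: [0.998, -0.063, 0.001, -0.0]
contact_force: [0.3, 0.4, -1.3]
gripper_width: 7.9
grasp_force: 59.4
```

>>> servo_tool:
  motion:
    - {"travel": [0,0,0.004],"rot": [0,0,0],"hand": 0}
    - {"travel": [0,0,0],"rot": [0,0,0],"hand": 0}
    - {"travel": [0,0,0],"rot": [0,0,0],"hand": 0}
    - {"travel": [0,0,0],"rot": [0,0,0],"hand": 0}

```text
clock: 17.62
position: [529.7, 2.3, 88.6]
ee_rot: [0.998, -0.063, 0.0, -0.0]
contact_force: [-0.9, 0.3, -1.5]
gripper_width: 7.4
grasp_force: 59.4
```

>>> servo_tool:
  motion:
    - {"travel": [0,0,0.004],"rot": [0,0,0],"hand": 0}
    - {"travel": [0,0,0],"rot": [0,0,0],"hand": 0}
    - {"travel": [0,0,0],"rot": [0,0,0],"hand": 0}
    - {"travel": [0,0,0],"rot": [0,0,0],"hand": 0}

```text
clock: 17.95
position: [529.7, 2.3, 87.6]
ee_rot: [0.998, -0.063, 0.0, -0.0]
contact_force: [0.4, -0.2, -2.1]
gripper_width: 7.7
grasp_force: 59.4
```

>>> servo_tool:
  motion:
    - {"travel": [0,0,0.004],"rot": [0,0,0],"hand": 0}
    - {"travel": [0,0,0],"rot": [0,0,0],"hand": 0}
    - {"travel": [0,0,0],"rot": [0,0,0],"hand": 0}
    - {"travel": [0,0,0],"rot": [0,0,0],"hand": 0}

```text
clock: 18.28
position: [529.7, 2.3, 86.6]
ee_rot: [0.998, -0.063, 0.0, -0.0]
contact_force: [-0.1, -1.0, -1.5]
gripper_width: 7.7
grasp_force: 59.4
```

```bash
python3 chk.py
```

```text
18.2833 [529.748   2.322  86.61 ] [-0.116 -1.012 -1.549] [-0.002  0.172  0.04 ]
bar rail X,Y,Z 3.321041144203152 -0.07338100226592426 -103.30934516509836
scene 148 173 [615.209  -9.516 241.161  -0.032  -0.126] 0.5831138904612396 curl [618.477  -9.931 137.214] tab [617.352  -6.231 267.968]
```

>>> servo_tool:
  motion:
    - {"travel": [0,0,0.004],"rot": [0,0,0],"hand": 0}
    - {"travel": [0,0,0],"rot": [0,0,0],"hand": 0}
    - {"travel": [0,0,0],"rot": [0,0,0],"hand": 0}
    - {"travel": [0,0,0],"rot": [0,0,0],"hand": 0}

```text
clock: 18.67
position: [529.8, 2.3, 85.7]
ee_rot: [0.998, -0.063, 0.001, -0.0]
contact_force: [-0.4, 0.4, -1.1]
gripper_width: 7.8
grasp_force: 59.5
```

>>> servo_tool:
  motion:
    - {"travel": [0,0,0.003],"rot": [0,0,0],"hand": 0}
    - {"travel": [0,0,0],"rot": [0,0,0],"hand": 0}
    - {"travel": [0,0,0],"rot": [0,0,0],"hand": 0}
    - {"travel": [0,0,0],"rot": [0,0,0],"hand": 0}

```text
clock: 19.0
position: [529.9, 2.4, 85.0]
ee_rot: [0.998, -0.063, 0.001, -0.0]
contact_force: [0.8, 0.2, -0.9]
gripper_width: 7.6
grasp_force: 59.5
```

```bash
python3 chk.py
```

```text
19.0 [529.884   2.359  85.005] [ 0.836  0.179 -0.902] [-0.007  0.105  0.026]
bar rail X,Y,Z 3.4333470919827103 -0.01841650416140933 -104.88269942980574
scene 152 175 [615.04   -9.455 243.434  -0.027  -0.118] 0.560387459706811 curl [617.797  -9.782 139.471] tab [617.38   -6.182 267.353]
```

>>> servo_tool:
  motion:
    - {"travel": [0,0,0.002],"rot": [0,0,0],"hand": 0}
    - {"travel": [0,0,0],"rot": [0,0,0],"hand": 0}
    - {"travel": [0,0,0.002],"rot": [0,0,0],"hand": 0}
    - {"travel": [0,0,0],"rot": [0,0,0],"hand": 0}
    - {"travel": [0,0,0],"rot": [0,0,0],"hand": 0}

```text
clock: 19.47
position: [529.9, 2.4, 84.0]
ee_rot: [0.998, -0.063, 0.001, -0.0]
contact_force: [0.0, -0.2, 0.3]
gripper_width: 7.4
grasp_force: 59.6
```

```bash
python3 chk.py
```

```text
19.4667 [529.918   2.367  84.021] [ 0.02  -0.24   0.332] [ 0.018  0.022 -0.013]
bar rail X,Y,Z 3.4629389848445076 0.0031213424464474615 -105.86044664124623
scene 150 175 [615.263  -9.509 241.454  -0.026  -0.137] 0.5606159023437917 curl [617.918  -9.875 137.488] tab [617.21   -6.152 267.554]
```

>>> servo_tool:
  motion:
    - {"travel": [0,0,0.001],"rot": [0,0,0],"hand": 0.08}
    - {"travel": [0,0,0],"rot": [0,0,0],"hand": 0.12}
    - {"travel": [0,0,0],"rot": [0,0,0],"hand": 0.2}
    - {"travel": [0,0,0],"rot": [0,0,0],"hand": 0.3}
    - {"travel": [0,0,0],"rot": [0,0,0],"hand": 0.45}
    - {"travel": [0,0,0],"rot": [0,0,0],"hand": 0.5}
    - {"travel": [0,0,0],"rot": [0,0,0],"hand": 0.5}
    - {"travel": [0,0,0],"rot": [0,0,0],"hand": 0.5}

```text
clock: 20.18
position: [529.8, 2.3, 83.6]
ee_rot: [0.998, -0.063, 0.0, -0.0]
contact_force: [0.3, -0.6, -0.4]
gripper_width: 42.9
grasp_force: 0.0
```

```bash
cat > fin.py <<'E'
from bask import *
import hk
st=sensors.read_state(); print(st["clock"],st["position"],st["contact_force"],st["gripper_width"])
for n in("wrist","scene","top"): bask(n,[617,-9],32)
hk.hk("scene")
E
python3 fin.py
```

```text
20.1833 [529.767   2.333  83.642] [ 0.265 -0.612 -0.42 ] 42.89046853293045
wrist grip 17 [515.444 -48.175 165.132 544.06  -23.941 192.922] top face [522.289 -36.923 167.67 ]
  bar 1508 [616.133  -8.433 135.576] y [-30.99   14.462] yaw -0.12837794002719566 z 136.84744899548474
scene grip 113 [521.573 -21.252  70.093 565.706  52.826 279.23 ] top face [537.371  21.895 199.208]
  bar 78 [616.272  -5.058 135.747] y [-29.915  12.903] yaw -0.09409760014728687 z 136.07223874595914
  bar 33 [612.208  -7.071 136.792] y [-29.099  14.439] yaw -0.1412097369395164 z 138.0521751449615
scene 152 170 [615.176  -9.52  241.46   -0.001  -0.123] 0.4496982539498247 curl [615.282  -9.533 137.46 ] tab [617.634  -6.111 267.497]
```

>>> servo_tool:
  motion:
    - {"travel": [0,0,-0.02],"rot": [0,0,0],"hand": 0.5}
    - {"travel": [0,0,-0.05],"rot": [0,0,0],"hand": 0.5}
    - {"travel": [0,0,-0.08],"rot": [0,0,0],"hand": 0.5}
    - {"travel": [0,0,-0.1],"rot": [0,0,0],"hand": 0.5}
    - {"travel": [0,0,-0.1],"rot": [0,0,0],"hand": 0.5}
    - {"travel": [-0.05,0,-0.1],"rot": [0,0,0],"hand": 0.5}
    - {"travel": [-0.1,0,-0.05],"rot": [0,0,0],"hand": 0.5}
    - {"travel": [-0.1,0,0],"rot": [0,0,0],"hand": 0.5}
    - {"travel": [-0.05,0,0],"rot": [0,0,0],"hand": 0.5}
    - {"travel": [0,0,0],"rot": [0,0,0],"hand": 0.5}

```text
clock: 21.22
position: [453.0, 11.7, 209.6]
ee_rot: [0.998, -0.063, 0.001, -0.001]
contact_force: [0.1, 0.2, -0.4]
gripper_width: 43.0
grasp_force: 0.0
```

```bash
python3 fin.py
```

```text
21.2167 [452.977  11.714 209.606] [ 0.113  0.221 -0.359] 42.99677770323979
wrist grip 138 [519.863  -0.172 111.662 537.025   6.416 114.486] top face [533.014   3.688 114.215]
  bar 9 [599.043  -5.967 142.539] y [-8.795 -3.417] yaw -0.03639704270612756 z 142.38313853783558
scene grip 108 [518.879  -0.253  68.201 539.585   8.138 114.227] top face [529.672   2.886 114.756]
  bar 77 [615.876  -4.42  136.117] y [-29.296  14.605] yaw -0.12149062969352895 z 136.37005896062493
top grip 30 [516.509  -0.337 110.434 533.495   6.151 117.144] top face [524.998   3.941 114.828]
  bar 35 [612.309  -6.528 134.728] y [-31.135  15.846] yaw -0.1400746735799518 z 134.86701200065878
scene 152 172 [614.834  -9.496 241.266  -0.007  -0.131] 0.5390614604893118 curl [615.592  -9.596 137.268] tab [617.55   -6.241 267.293]
```

>>> servo_tool:
  motion:
    - {"travel": [0,0,0],"rot": [0,0,0],"hand": 0.5}
    - {"travel": [0,0,0],"rot": [0,0,0],"hand": 0.5}
    - {"travel": [0,0,0],"rot": [0,0,0],"hand": 0.5}
    - {"travel": [0,0,0],"rot": [0,0,0],"hand": 0.5}
    - {"travel": [0,0,0],"rot": [0,0,0],"hand": 0.5}
    - {"travel": [0,0,0],"rot": [0,0,0],"hand": 0.5}
    - {"travel": [0,0,0],"rot": [0,0,0],"hand": 0.5}
    - {"travel": [0,0,0],"rot": [0,0,0],"hand": 0.5}
    - {"travel": [0,0,0],"rot": [0,0,0],"hand": 0.5}
    - {"travel": [0,0,0],"rot": [0,0,0],"hand": 0.5}

```text
clock: 22.25
position: [455.2, 11.8, 208.6]
ee_rot: [0.998, -0.063, 0.001, -0.0]
contact_force: [-0.1, 0.0, 0.1]
gripper_width: 42.3
grasp_force: 0.0
```

```bash
python3 fin.py
python3 - <<'E'
from h import *
# motion between frames + did bystanders move
a=cloud("scene")[0].astype(int); b=cloud("scene")[0].astype(int); print("frame diff",(abs(a-b).max(-1)>40).sum())
im,d,W=cloud("wrist"); h=cv2.cvtColor(im,cv2.COLOR_RGB2HSV).astype(int)
G=W[(abs(h[...,0]-112)<14)&(h[...,1]>120)&(W[...,2]>50)&(W[...,2]<135)&(np.hypot(W[...,0]-528,W[...,1]-3)<35)]; print("grip",len(G),np.percentile(G,[3,50,97],axis=0) if len(G) else 0)
E
```

```text
22.25 [455.217  11.794 208.615] [-0.13   0.023  0.077] 42.303221401498234
wrist grip 141 [520.278   0.078 111.657 537.406   6.331 114.881] top face [530.866   2.638 114.454]
  bar 5 [598.766  -7.019 142.445] y [-8.702 -5.094] yaw 0.4310262347366149 z 142.6933607019778
scene grip 106 [518.202  -1.009  70.236 539.619   8.364 115.902] top face [533.287   2.887 114.698]
  bar 79 [615.586  -5.02  135.897] y [-29.28   12.999] yaw -0.129746346731709 z 136.21820584475483
top grip 30 [517.731  -0.321 109.646 533.507   6.18  115.614] top face [527.116   3.96  114.792]
  bar 39 [612.205  -7.699 135.583] y [-30.962  15.822] yaw -0.12855930775552715 z 136.52087148687474
scene 151 169 [615.164  -9.414 241.287  -0.009  -0.131] 0.5110751899968328 curl [616.107  -9.537 137.291] tab [617.64   -6.061 267.616]
frame diff 2
grip 194 [[ 5.19650236e+02 -5.12829777e-01  1.11520989e+02]
 [ 5.28877765e+02  3.37725259e+00  1.12996331e+02]
 [ 5.37194528e+02  7.17950326e+00  1.14476311e+02]]
```

```bash
python3 -c "from bench import job_done; print(job_done())"
```

```text
the job is handed in; nothing more can be done
None
```

The hook hangs in the rod's brass neck and the basket hangs upright and still in its lower curl. The arm is clear, and I handed the job in at about 22 s of robot time; no verdict came back.

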